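Load two slide carriers into the scanner magazine

ROBOT

A 6-joint arm with a two-finger parallel gripper is mounted at the origin on the work surface. World frame = base frame: x ahead of the robot, y to its left, z up, the work surface at z = 0. Lengths are in m, angles in degrees, forces in N, time in s.
With the tool pointing down it reaches from about 0.35 to 0.875 m from the base axis. Payload 15.5 kg.
Tool frame: the origin (TCP) lies at the very end of the fingers, on their centre line; the grasp point (between the pads) lies ctrl.grasp_offset behind it (ctrl.grasp_offset is the distance from the TCP to the grasp point, in m); x points along the fingers, y is the direction in which the jaws open and shut, and the axes are right-handed (so a half turn about x gives the same grasp; the last joint's range is limited). The gripper opens to 85 mm and grips with 20 to 120 N. Pads are 22 mm wide; open, the fingers measure 114 mm over their backs; the gripper's body (76 mm by 85 mm) begins 54 mm behind the grasp point. The pads swing forward as they close: fully open they stand 13 mm farther back than shut.
Start: joints at [69.471, 28.281, 77.091, -0, 74.628, -5.472], TCP at [0.162, 0.604, 0.231] pointing down, gripper open.
Joint ranges: [-166.48, 166.48], [-47.26, 123.95], [12.59, 153.08], [-70.14, 250.14], [6.76, 159.57], [-176.63, 176.63]. Speed limits (degrees/s): [108.29, 108.29, 147.25, 172.46, 172.46, 172.46].

INTERFACE

Orientations are given as a 3x3 rotation matrix whose columns are the frame's x, y, z axes.
In Python, from station import ctrl gives the robot as it stands.
- The arm moves only by the tool drive_tool, never from a script. Its arguments are lists of equal length, an entry for each row: "rot": the turn, a rotation vector about the world's x, y, z in degrees, a list of three; "linear": the shift along the world's x, y, z in mm, a list of three; "fingers": the closure, from -1 (fully open) to 1 (shut). In form: {"rot": [[wx, wy, wz], ...], "linear": [[dx, dy, dz], ...], "fingers": [fingers, ...]}. A call has 1 to 12 rows; each row is the pose to reach, as a shift and turn from the pose commanded when the call began; what a row does not reach only later rows make up. A row lasts 1/12 s, in which the tool goes at most 41.7 mm and 7.16 degrees, less where a joint would pass 70% of its speed; a pose out of reach is approached as far as the arm can. A call with a gripper value outside its range is refused whole. The fingers move at their own pace and stop on an object; "force" is the grip in N (left out, the last holds). Time passes only in rows, so rows that repeat a pose let the fingers close. It gives the time, the measured TCP pose, the force and the opening at its end, in the units of the state.
- ctrl.sense(): the state, without advancing time (a new reading comes with each control period).
- ctrl.camera(name): name is "scene" or "side" or "wrist"; returns (picture, depth): 420x560x3 uint8, blue, green, red; 420x560 float32, m along the optical axis (not along the pixel's ray), 0 where there is no reading.
- ctrl.camera_info(name): a dict with "camera_matrix" (3x3 intrinsics, pixels), "world_to_cam" (4x4, takes a point from world to camera coordinates); the wrist camera has in their place "T_tool_cam" (4x4, takes a point from camera to tool coordinates, whose origin is the TCP and whose axes are the tool frame's). Camera axes: x right, y down, z forward; pixel columns grow to the right and rows downward; lengths in m; the calibration is good to about 2 mm. A picture is of the moment at which its call begins: read the wrist's pose just before it. camera_info takes no time and is no camera call.
- ctrl.finish_job(): hands the job in, once; it reports no verdict.
Trained networks look in the newest picture that a camera, given by its name, has taken for a name from the list of things; names that differ only in an ending like _2 or _b are one class to them, and where a whole thing is asked for, a point or a joint stands for the part that bears it (a point fixed in the world has none). Each returns a list of dicts, best first, with "conf" (0 to 1); they miss things now and then, are a little off and sometimes report something else, mostly with a low value. They report only what shows in the picture. A call takes as long as a camera call. They do not tell look-alikes from the thing itself.
- ctrl.outline_of(camera, query): "pixels" (420x560 bool, what is visible of it).
- ctrl.place_of(camera, query): "xyz" ([x, y, z] in m, in world coordinates, good to about 4 mm: a listed point, or the origin of a listed thing).
The state is a dict: "time_s": time; "qpos": joint angles; "qvel": joint speeds; "effort": joint torques, N m; "eef_pos": TCP position; "tcp_rot": TCP orientation; "contact_force": force on the tool from outside, world axes, zero at the start; "ft_torque": the same for the moment, N m; "grip_width": opening from 0.0 (shut) to 1.0 (fully open).
Only numpy, scipy, OpenCV 4.12 (cv2) and the standard library are available. Lean on these libraries where they do the work, as an engineer would, in place of code of your own. Each camera call takes 0.05 s, during which the arm holds its last target.

TASK

Load the slide scanner's magazine: swing its retaining bar wide open, clear of the slots, then move both slide carriers from the grey stand into the two empty slots, one each, the carrier with the wide grip in the empty slot nearer the robot and the one with the narrow grip in the farther one. Each must stand fully home on the slot floor, set down rather than dropped; then swing the bar fully shut over them and let go. Leave the carriers already in the magazine and the other things on the desk where they are.

Things in the scene. Friction and masses are not known exactly. Their poses are not given: they have to be found in the camera images.
- magazine: white magazine fixed to the desk. Origin: on the desk under the middle of the third slot; x across the row of slots, roughly away from the robot; y along the slots (left), z up. Base 182 x 136 mm (x -102 to +80), floor 12 mm up. Five slots at x -48, -24, 0, 24, 48 mm, formed only at their ends by teeth (|y| 39 to 53) and end walls (|y| 53 to 63). Seated plates reach 92 mm above the desk.
- bar (a joint): angle of the steel retaining bar, rad: 0 = shut (at its stop, along magazine +x at y = +36 mm, over the plates), grows counter-clockwise from above as it swings level to the left, stop at 1.8; starts 0 to 0.2; friction 0.06 N m, stays where left. Clear of all slots from 1.2 on. 12 mm wide, 97 to 105 mm above the desk, reaches 176 mm from the pivot.
- bar_pivot (a point): on the bar's vertical pivot axis, at the end of the magazine nearer the robot: magazine frame x = -88, y = +36 mm, 97 mm above the desk (underside of the bar).
- bar_knob (a point): middle of the black upright round knob near the bar's free end, 168 mm from the pivot: 14 mm diameter, from 105 to 139 mm above the desk; this point is 122 mm above the desk. Pinch it from above or push it; its x axis points along the bar away from the pivot.
- stand: grey stand fixed to the desk in which the two carriers wait. Origin: on the desk under its middle; base 116 x 136 mm, floor 12 mm above the desk; two slots along y at x = -30 and +30 mm, 9 mm wide, teeth and end walls up to 41 mm above the desk.
- carrier_wide: loose aluminium slide carrier, 100 g: upright plate 100 mm long (y), 5 thick (x), 80 high (z) with three glass slides; mid on its top edge a grip tab 44 mm wide (y), 5 thick, from 80 to 118 mm above the underside. Origin: centre of the underside. Starts upright in a slot of the stand. Grip the tab across its 44 mm, fingers above the plate; may go in either way round.
- carrier_narrow: loose aluminium slide carrier, 100 g: upright plate 100 mm long (y), 5 thick (x), 80 high (z) with three glass slides; mid on its top edge a grip tab 24 mm wide (y), 5 thick, from 80 to 118 mm above the underside. Origin: centre of the underside. Starts upright in a slot of the stand. Grip the tab across its 24 mm, fingers above the plate; may go in either way round.
- gap_1: one of the two empty slots (dark strip on its floor), in no fixed order: compare their x in the magazine frame. Origin: middle of the slot floor, 12 mm above the desk; axes as the magazine's. 8 mm wide in x, 106 mm long in y, between 16 mm wide teeth whose round tops (radius 8 mm, top 62 mm above the desk) lead in a card up to 5 mm off; straight below 54 mm. End walls (top 59 mm) also rounded.
- gap_2: one of the two empty slots (dark strip on its floor), in no fixed order: compare their x in the magazine frame. Origin: middle of the slot floor, 12 mm above the desk; axes as the magazine's. 8 mm wide in x, 106 mm long in y, between 16 mm wide teeth whose round tops (radius 8 mm, top 62 mm above the desk) lead in a card up to 5 mm off; straight below 54 mm. End walls (top 59 mm) also rounded.
- neighbour_1: slide carrier already in the magazine; same 100 x 5 x 80 mm plate as carrier_wide but with only a low tab, 16 mm wide and 14 mm high. Loose, stands upright in a slot with its underside on the slot floor. Origin: centre of its underside; z up, y along its 100 mm length. Must stay where it is.
- neighbour_2: slide carrier already in the magazine; same 100 x 5 x 80 mm plate as carrier_wide but with only a low tab, 16 mm wide and 14 mm high. Loose, stands upright in a slot with its underside on the slot floor. Origin: centre of its underside; z up, y along its 100 mm length. Must stay where it is.
- neighbour_3: slide carrier already in the magazine; same 100 x 5 x 80 mm plate as carrier_wide but with only a low tab, 16 mm wide and 14 mm high. Loose, stands upright in a slot with its underside on the slot floor. Origin: centre of its underside; z up, y along its 100 mm length. Must stay where it is.
- oil_bottle: small brown bottle, 34 mm diameter, 75 mm high, beyond the magazine; bystander. Origin: centre of its underside.
- slide_box: closed grey slide box 70 x 100 x 28 mm, beyond the magazine; bystander. Origin: centre of its underside.
- mouse: white computer mouse 100 x 58 x 30 mm, at the right; bystander. Origin: centre of its underside.
Not all that is in view belongs to the job. What is shaped like the carrier_narrow but green or red is not meant.

How it is judged:
By the outcome, as a careful person would: the job done as asked, in the order asked, and still so for the second after the job is handed in, with the robot touching nothing.
It also fails if it takes over 72 s, if anything falls off the work surface, if the arm or the gripper's body presses on something with over 40 N, if the wrist force passes 120 N, or if a joint passes its speed limit or range.

## Working session

There is one attempt and no reset: what is moved stays moved. The work goes in short steps, Python scripts to look and compute and a tool call to move; the robot and the scene stay as the last step left them, time stands still between calls to the robot, and variables do not carry over. Pictures are saved under pics/ and viewed, and the job is handed in when it is done.

Besides the shell and the picture viewer there is one more tool, called after "Call:" as name(argument=value, ...) on one line, values as JSON. drive_tool: Moves the arm, as the interface text tells. Its arguments: {"type":"object","properties":{"rot":{"type":"array","items":{"type":"array","items":{"type":"number"}}},"linear":{"type":"array","items":{"type":"array","items":{"type":"number"}}},"fingers":{"type":"array","items":{"type":"number"}},"force":{"type":"number"}},"required":["rot","linear","fingers"]}

```bash
ls; mkdir -p pics
cat > h.py <<'E'
import numpy as np, cv2
from station import ctrl
def save(name,img):
    cv2.imwrite('pics/'+name,img)
def cam2world(cam):
    i=ctrl.camera_info(cam)
    if 'world_to_cam' in i: return np.array(i['camera_matrix']),np.linalg.inv(np.array(i['world_to_cam']))
    s=ctrl.sense(); T=np.eye(4);T[:3,:3]=np.array(s['tcp_rot']);T[:3,3]=s['eef_pos']
    return np.array(i['camera_matrix']),T@np.array(i['T_tool_cam'])
def cloud(cam,depth):
    K,T=cam2world(cam); v,u=np.mgrid[0:420,0:560]
    P=np.stack([(u-K[0,2])*depth/K[0,0],(v-K[1,2])*depth/K[1,1],depth],-1)
    return P@T[:3,:3].T+T[:3,3]
E
python3 - <<'E'
from h import *
np.set_printoptions(precision=4,suppress=True)
s=ctrl.sense();print(s); print(ctrl.grasp_offset)
for c in ['scene','side','wrist']:
    im,d=ctrl.camera(c);save(c+'0.png',im);np.savez('c_'+c,im=im,d=d,P=cloud(c,d))
    print(c,cam2world(c))
E
```

```text
pics
{'time_s': 0.0, 'qpos': array([69.4713, 28.3173, 77.127 ,  0.0006, 74.6262, -5.4718]), 'qvel': array([-0.0962,  0.0098, -0.1201,  0.1449,  0.0788, -0.0859]), 'effort': array([ -0.0059, -88.2149, -38.3872,  -0.0005,   0.0104,   0.    ]), 'eef_pos': array([0.1622, 0.6032, 0.2307]), 'tcp_rot': array([[-0.0004,  0.2598,  0.9657],
       [-0.0011,  0.9657, -0.2598],
       [-1.    , -0.0012, -0.0001]]), 'contact_force': array([-0.7177,  0.3009, -0.2916]), 'ft_torque': array([-0.0392, -0.053 , -0.0164]), 'grip_width': 0.9992879202311794}
0.0187
scene (array([[545.4572,   0.    , 288.3212],
       [  0.    , 545.4572, 211.9812],
       [  0.    ,   0.    ,   1.    ]]), array([[-0.3987,  0.7421, -0.5388,  1.282 ],
       [ 0.9171,  0.3236, -0.2328,  0.1464],
       [ 0.0016, -0.5869, -0.8096,  1.1123],
       [ 0.    ,  0.    ,  0.    ,  1.    ]]))
side (array([[404.9425,   0.    , 277.6189],
       [  0.    , 404.9425, 211.5491],
       [  0.    ,   0.    ,   1.    ]]), array([[ 0.9689, -0.1838,  0.1654,  0.4341],
       [-0.2468, -0.7585,  0.6031, -0.7373],
       [ 0.0146, -0.6252, -0.7803,  0.8714],
       [ 0.    ,  0.    ,  0.    ,  1.    ]]))
wrist (array([[344.2867,   0.    , 279.8674],
       [  0.    , 344.2867, 204.8883],
       [  0.    ,   0.    ,   1.    ]]), array([[ 0.2597,  0.9261,  0.2735,  0.0923],
       [ 0.9657, -0.2487, -0.0749,  0.6213],
       [-0.0013,  0.2835, -0.959 ,  0.3737],
       [ 0.    ,  0.    ,  0.    ,  1.    ]]))
```

View pics/scene0.png

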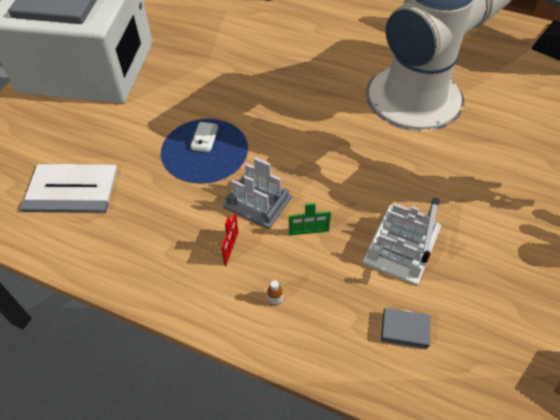

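View pics/side0.png

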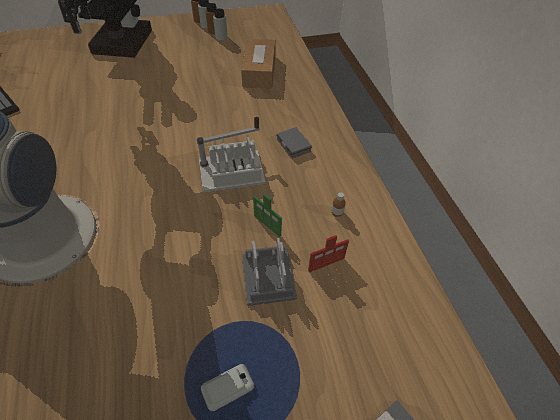

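View pics/wrist0.png

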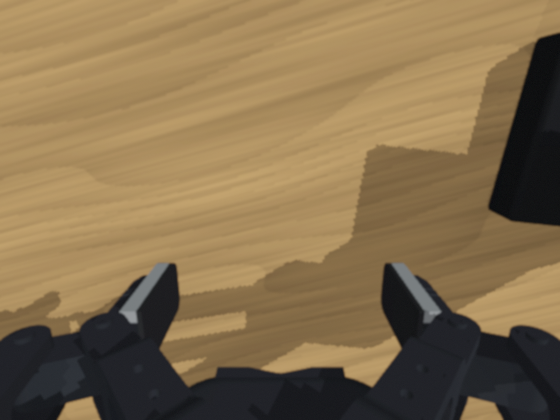

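The scene shows the magazine at (403,240) with the knob at (435,203)/(425,257), and the grey stand with two aluminium carriers at (258,195). The look-alikes are a green one at (310,222) and a red one at (230,240). Next I'll run the networks.

```bash
cat > det.py <<'E'
from h import *
import sys
np.set_printoptions(precision=4,suppress=True)
for c in ['scene','side']:
  for q in ['magazine','stand','carrier_wide','carrier_narrow','gap_1','neighbour_1','bar_knob','bar_pivot']:
    r=ctrl.place_of(c,q); print(c,q,[(np.round(x['xyz'],4).tolist(),round(x['conf'],2)) for x in r[:5]])
print(ctrl.sense()['time_s'])
z=np.load('c_scene.npz');im=z['im']
a=cv2.resize(im[150:290,215:355],None,fx=4,fy=4,interpolation=cv2.INTER_CUBIC)
b=cv2.resize(im[185:290,350:455],None,fx=5.33,fy=5.33,interpolation=cv2.INTER_CUBIC)
save('cropA.png',a);save('cropB.png',b)
im=np.load('c_side.npz')['im']
save('cropC.png',cv2.resize(im[110:310,180:360],None,fx=3,fy=3,interpolation=cv2.INTER_CUBIC))
E
python3 det.py
```

```text
scene magazine [([0.5346, 0.1157, -0.0005], 0.71)]
scene stand [([0.5466, -0.2604, -0.0007], 0.72), ([0.7356, 0.1804, -0.0025], 0.31)]
scene carrier_wide [([0.5166, -0.2581, 0.0122], 0.84)]
scene carrier_narrow [([0.6975, -0.2557, 0.0025], 0.73), ([0.5738, -0.26, 0.0116], 0.68), ([0.5804, -0.1075, -0.0009], 0.6)]
scene gap_1 []
scene neighbour_1 [([0.58, 0.1155, 0.0141], 0.91), ([0.506, 0.1161, 0.0132], 0.68), ([0.4875, 0.12, 0.0106], 0.59)]
scene bar_knob [([0.6151, 0.1743, 0.1236], 0.68)]
scene bar_pivot [([0.4445, 0.1525, 0.0972], 0.64)]
side magazine [([0.5308, 0.1128, -0.0033], 0.73)]
side stand [([0.547, -0.2561, 0.0009], 0.65)]
side carrier_wide [([0.6128, 0.1753, 0.1219], 0.57), ([0.5154, -0.2562, 0.0157], 0.47)]
side carrier_narrow [([0.6963, -0.2571, -0.0032], 0.73), ([0.5769, -0.2608, 0.0157], 0.58), ([0.5787, -0.1054, -0.0021], 0.57)]
side gap_1 [([0.4052, -0.4843, 0.0001], 0.74), ([0.5333, 0.1203, 0.0151], 0.5), ([0.7348, 0.1905, 0.0028], 0.42)]
side neighbour_1 [([0.486, 0.1159, 0.0135], 0.64), ([0.5851, 0.1142, 0.0125], 0.63), ([0.5089, 0.117, 0.0144], 0.53)]
side bar_knob [([0.6156, 0.1741, 0.1213], 0.87)]
side bar_pivot [([0.4437, 0.1574, 0.0995], 0.61)]
0.95
```

View pics/cropA.png

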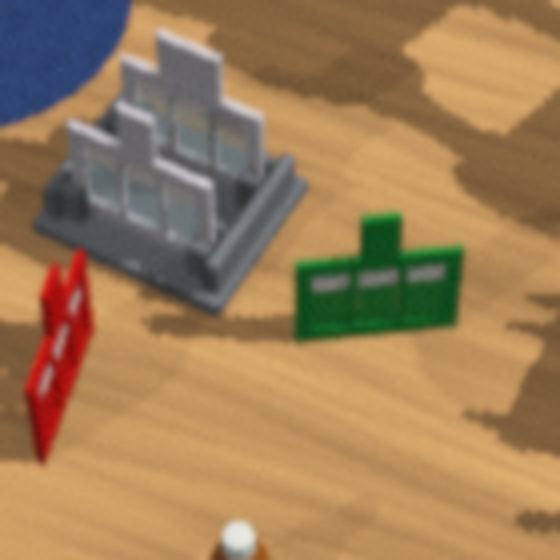

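View pics/cropB.png

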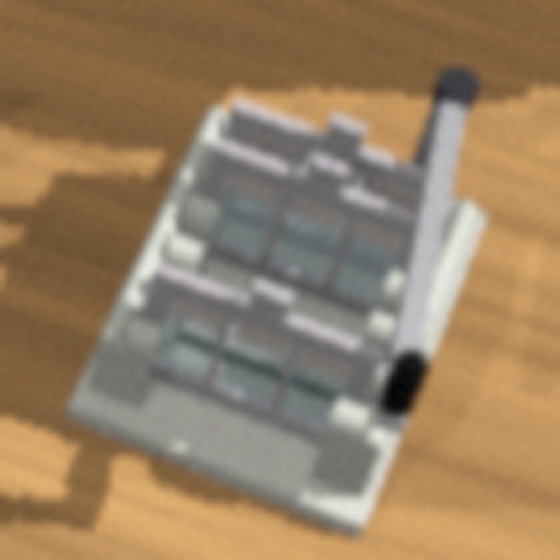

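View pics/cropC.png

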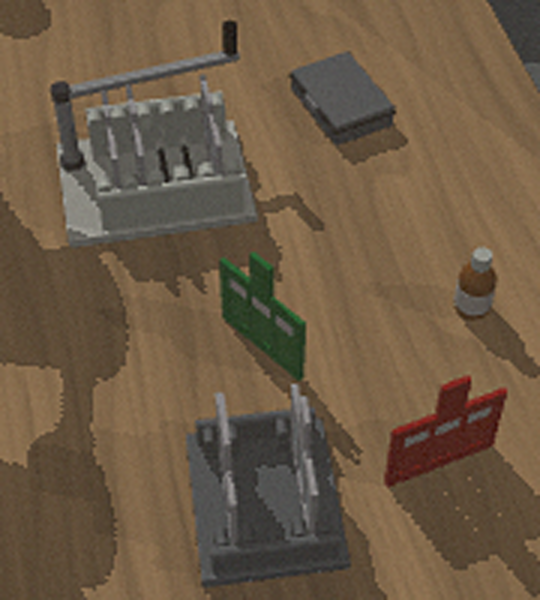

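Run:
```python
from h import *
np.set_printoptions(precision=3,suppress=True)
P=np.load('c_wrist.npz')['P']
for p in [(60,545),(150,530),(205,500),(210,550)]: print(p,P[p])
P=np.load('c_side.npz')['P']; m=(P[...,2]>0.1)&(P[...,2]<0.5)&(P[...,0]>0.15)&(P[...,1]>-0.05)&(P[...,0]<0.7)&(P[...,1]<0.9)
q=P[m]; 
for x in np.arange(.15,.7,.1):
  for y in np.arange(-.05,.9,.1):
    k=q[(q[:,0]>=x)&(q[:,0]<x+.1)&(q[:,1]>=y)&(q[:,1]<y+.1)]
    if len(k)>10: print(x.round(2),y.round(2),len(k),k[:,2].max())
# magazine base yaw from scene cloud: floor edge
P=np.load('c_scene.npz')['P'];Q=np.load('c_side.npz')['P']
for n,P in (('scene',P),('side',Q)):
    r=P[(abs(P[...,0]-.53)<.14)&(abs(P[...,1]-.115)<.12)]
    t=r[(r[:,2]>0.085)&(r[:,2]<0.1)]
    m=r[(r[:,2]>0.008)&(r[:,2]<0.08)]
    print(n,len(m),cv2.minAreaRect(m[:,:2].astype(np.float32)))
    r=P[(abs(P[...,0]-.547)<.1)&(abs(P[...,1]+.26)<.1)&(P[...,2]>0.008)&(P[...,2]<0.04)]
    print(n,'stand',len(r),cv2.minAreaRect(r[:,:2].astype(np.float32)))
```

```text
(60, 545) [0.119 0.869 0.028]
(150, 530) [0.196 0.841 0.042]
(205, 500) [0.252 0.818 0.026]
(210, 550) [0.261 0.855 0.045]
0.15 0.45 119 0.34983945451722365
0.15 0.55 313 0.3401020648512034
0.15 0.65 12 0.29857292552902526
0.15 0.75 144 0.1667836246254054
0.15 0.85 222 0.16653610627342286
0.25 0.75 33 0.16643978168539186
0.25 0.85 72 0.16738923745266054
0.35 0.15 18 0.11159964391454835
0.45 0.05 24 0.11080775189550451
0.45 0.15 142 0.11221100827328856
0.55 0.15 141 0.1410563639685528
0.55 0.85 41 0.11382802996810648
scene 2911 ((0.511006236076355, 0.10570468008518219), (0.20782309770584106, 0.21431668102741241), 83.21167755126953)
scene stand 1242 ((0.5398852825164795, -0.24364466965198517), (0.16032351553440094, 0.19214636087417603), 52.2231330871582)
side 2434 ((0.5217698216438293, 0.11718882620334625), (0.14124995470046997, 0.1817397028207779), 87.02093505859375)
side stand 2019 ((0.5667872428894043, -0.26062899827957153), (0.136991485953331, 0.15979813039302826), 84.23750305175781)
```

Call:
drive_tool(rot=[[0, 0, 5], [0, 0, 10], [0, 0, 15], [0, 0, 15], [0, 0, 15], [0, 0, 15], [0, 0, 15], [0, 0, 15], [0, 0, 15], [0, 0, 15], [0, 0, 15], [0, 0, 15]], linear=[[0, 0, 40], [20, -30, 70], [45, -60, 70], [70, -100, 70], [95, -135, 70], [120, -170, 70], [145, -205, 70], [170, -245, 70], [195, -280, 70], [220, -315, 70], [245, -350, 70], [270, -385, 70]], fingers=[-1, -1, -1, -1, -1, -1, -1, -1, -1, -1, -1, -1], force=40)

```text
time_s: 1.95
eef_pos: [0.4204, 0.2345, 0.3016]
tcp_rot: [[0.001, 0.001, 1.0], [0.0, 1.0, -0.001], [-1.0, 0.0, 0.001]]
contact_force: [1.0, 0.6, -0.3]
grip_width: 0.998
```

Call:
drive_tool(rot=[[0, 0, 0], [0, 0, 0], [0, 0, 0], [0, 0, 0], [0, 0, 0]], linear=[[25, -35, 0], [50, -70, 0], [68, -104, 0], [68, -104, 0], [68, -104, 0]], fingers=[-1, -1, -1, -1, -1])

```text
time_s: 2.37
eef_pos: [0.4885, 0.1305, 0.3012]
tcp_rot: [[-0.0, 0.005, 1.0], [-0.0, 1.0, -0.005], [-1.0, -0.0, -0.0]]
contact_force: [-0.3, 0.6, -0.4]
grip_width: 0.998
```

Run:
```python
from h import *
np.set_printoptions(precision=4,suppress=True)
s=ctrl.sense();print(s['eef_pos'],s['tcp_rot'],s['time_s'],s['qvel'])
K,T=cam2world('wrist')
im,d=ctrl.camera('wrist');save('w1.png',im);np.savez('w1',im=im,d=d,P=cloud('wrist',d),T=T)
for q in ['magazine','neighbour_1','gap_1','bar_knob','bar_pivot']:
    r=ctrl.place_of('wrist',q); print(q,[(np.round(x['xyz'],4).tolist(),round(x['conf'],2)) for x in r[:5]])
```

```text
[0.4885 0.1305 0.3012] [[-0.0001  0.0048  1.    ]
 [-0.0001  1.     -0.0048]
 [-1.     -0.0001 -0.0001]] 2.3667 [ 3.5419 -0.7014  0.9763  0.6231  0.1602  1.3987]
magazine [([0.5781, 0.115, 0.0151], 0.75), ([0.5312, 0.1146, 0.0003], 0.57)]
neighbour_1 [([0.509, 0.1176, 0.0107], 0.84), ([0.5777, 0.1123, 0.0124], 0.61), ([0.4881, 0.118, 0.0109], 0.58)]
gap_1 [([0.5559, 0.1145, 0.0087], 0.8), ([0.5324, 0.1155, 0.0087], 0.56)]
bar_knob [([0.6125, 0.1779, 0.123], 0.84)]
bar_pivot [([0.4458, 0.1544, 0.0962], 0.78)]
```

View pics/w1.png

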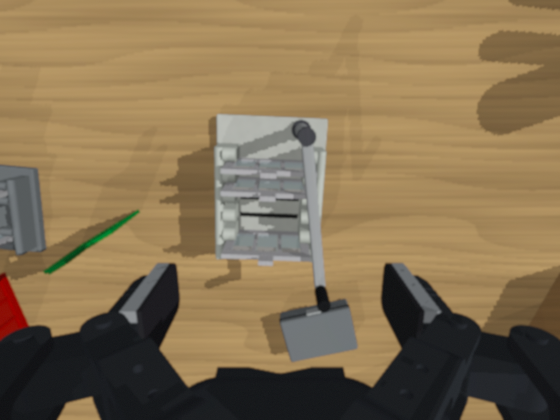

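Run:
```python
from h import *
np.set_printoptions(precision=4,suppress=True)
z=np.load('w1.npz');P=z['P'];im=z['im']
save('w1c.png',cv2.resize(im[105:315,200:360],None,fx=3.5,fy=2.8,interpolation=cv2.INTER_CUBIC)) if 0 else save('w1c.png',cv2.resize(im[105:315,195:365],None,fx=2.8,fy=2.8,interpolation=cv2.INTER_CUBIC))
r=P[(P[...,0]>.40)&(P[...,0]<.63)&(P[...,1]>.03)&(P[...,1]<.2)]
h,_=np.histogram(r[:,2],bins=np.arange(-.01,.15,.005));print(h)
m=r[(r[:,2]>.006)&(r[:,2]<.02)];print(cv2.minAreaRect(m[:,:2].astype(np.float32)))
m=r[(r[:,2]>.006)&(r[:,2]<.092)];print(cv2.minAreaRect(m[:,:2].astype(np.float32)))
# plate tops
m=r[(r[:,2]>.084)&(r[:,2]<.095)&(r[:,1]<.16)&(r[:,1]>.06)]
for a,b in((.470,.497),(.497,.52),(.565,.59)):
    k=m[(m[:,0]>a)&(m[:,0]<b)]; print(len(k),k[:,0].mean(),np.polyfit(k[:,1],k[:,0],1) if len(k)>5 else '',k[:,1].min(),k[:,1].max())
# bar
m=r[(r[:,2]>.098)&(r[:,2]<.111)&(r[:,1]>.13)]
k=m[(m[:,0]>.46)&(m[:,0]<.60)];p=np.polyfit(k[:,0],k[:,1],1);print('bar',p,np.degrees(np.arctan(p[0])),len(k), np.polyval(p,[.445,.612]))
m=P[(P[...,2]>.125)&(P[...,2]<.15)&(abs(P[...,0]-.6125)<.03)&(abs(P[...,1]-.178)<.03)];print('knob',len(m),m.mean(0),m.min(0),m.max(0))
```

```text
[   0 2654 3861   44 5603  332  428  280  294  298  324  311  449 1764
  983  296  262  130  307  344 1139   74  907 1293   70   33   32   34
   40  134    7]
((0.5186054706573486, 0.11684832721948624), (0.1361105740070343, 0.17764607071876526), 87.41004180908203)
((0.5186054706573486, 0.11684832721948624), (0.1361105740070343, 0.17764607071876526), 87.41004180908203)
457 0.48287251917569235 [0.0442 0.478 ] 0.0687275342223373 0.15498813544347478
500 0.5067978047741305 [0.0439 0.5019] 0.06758187219363308 0.15756593310954076
564 0.5785057418751983 [0.0455 0.5734] 0.06433766187338562 0.15998014511466024
bar [0.1086 0.1077] 6.1997959260812445 1502 [0.1561 0.1742]
knob 215 [0.6099 0.174  0.1357] [0.6049 0.1677 0.125 ] [0.6189 0.1814 0.1404]
```

View pics/w1c.png

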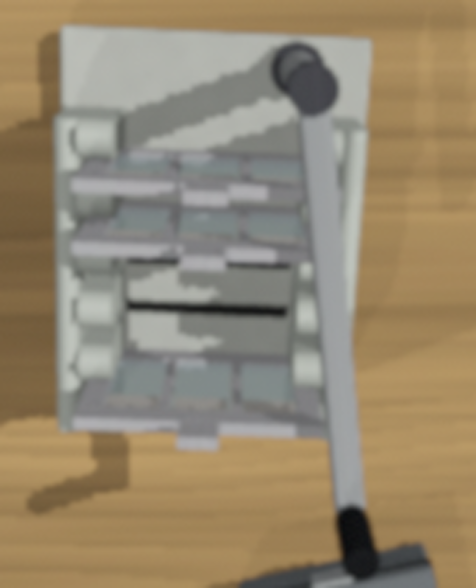

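Call:
drive_tool(rot=[[0, 0, 3], [0, 0, 6.4]], linear=[[20, 10, 0], [40, 20, 0]], fingers=[-0.3, -0.3])

```text
time_s: 2.83
eef_pos: [0.5273, 0.1533, 0.3017]
tcp_rot: [[0.0, -0.114, 0.994], [0.0, 0.994, 0.114], [-1.0, -0.0, 0.0]]
contact_force: [-0.1, 1.4, 0.2]
grip_width: 0.747
```

Call:
drive_tool(rot=[[0, 0, 0], [0, 0, 0], [0, 0, 0]], linear=[[0, 0, 0], [0, 0, 0], [0, 0, 0]], fingers=[-0.3, -0.3, -0.3])

```text
time_s: 3.08
eef_pos: [0.527, 0.1528, 0.3011]
tcp_rot: [[-0.001, -0.111, 0.994], [-0.0, 0.994, 0.111], [-1.0, -0.0, -0.001]]
contact_force: [0.4, 0.7, -0.5]
grip_width: 0.651
```

Call:
drive_tool(rot=[[0, 0, 0], [0, 0, 0], [0, 0, 0], [0, 0, 0], [0, 0, 0], [0, 0, 0], [0, 0, 0], [0, 0, 0]], linear=[[30, 10, -20], [60, 18, -45], [85, 21, -80], [85, 21, -115], [85, 21, -150], [85, 21, -180], [85, 21, -193], [85, 21, -193]], fingers=[-0.3, -0.3, -0.3, -0.3, -0.3, -0.3, -0.3, -0.3])

```text
time_s: 3.75
eef_pos: [0.61, 0.173, 0.1051]
tcp_rot: [[-0.006, -0.11, 0.994], [-0.001, 0.994, 0.11], [-1.0, -0.0, -0.006]]
contact_force: [-0.1, -0.1, 0.5]
grip_width: 0.653
```

Run:
```python
from h import *
np.set_printoptions(precision=4,suppress=True)
s=ctrl.sense();print(s['eef_pos'],s['time_s'])
im,d=ctrl.camera('wrist');im2,_=ctrl.camera('side');save('w2.png',np.hstack([cv2.resize(im,(400,300)),cv2.resize(im2[80:230,150:350],(400,300))]))
```

```text
[0.61   0.173  0.1051] 3.75
```

View pics/w2.png

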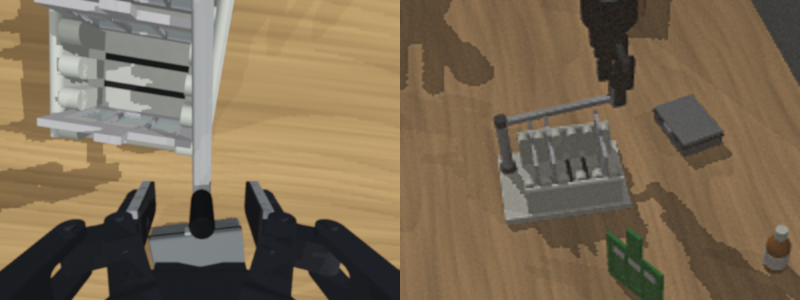

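Call:
drive_tool(rot=[[0, 0, 0], [0, 0, 0], [0, 0, 0], [0, 0, 0], [0, 0, 0]], linear=[[0, 0, 3], [0, 0, 3], [0, 0, 3], [0, 0, 3], [0, 0, 3]], fingers=[1, 1, 1, 1, 1], force=25)

```text
time_s: 4.27
eef_pos: [0.6133, 0.1735, 0.1126]
tcp_rot: [[0.002, -0.11, 0.994], [0.0, 0.994, 0.11], [-1.0, 0.0, 0.002]]
contact_force: [-2.0, 0.3, 10.4]
grip_width: 0.154
```

Run:
```python
import numpy as np
t0=6.2
for n in range(1,13):
    t=t0+6.4*n; print(n,round(6.4*n,1),np.round(168*np.array([np.cos(np.radians(t))-np.cos(np.radians(t0)),np.sin(np.radians(t))-np.sin(np.radians(t0))])))
```

```text
1 6.4 [-3. 19.]
2 12.8 [-8. 37.]
3 19.2 [-15.  54.]
4 25.6 [-24.  70.]
5 32.0 [-35.  86.]
6 38.4 [-47. 100.]
7 44.8 [-61. 112.]
8 51.2 [-77. 123.]
9 57.6 [-93. 133.]
10 64.0 [-110.  140.]
11 70.4 [-128.  145.]
12 76.8 [-147.  149.]
```

Call:
drive_tool(rot=[[0, 0, 6.4], [0, 0, 12.8], [0, 0, 19.2], [0, 0, 25.6], [0, 0, 32], [0, 0, 38.4], [0, 0, 44.8], [0, 0, 51.2], [0, 0, 57.6], [0, 0, 64], [0, 0, 70.4], [0, 0, 76.8]], linear=[[-3, 19, 2], [-8, 37, 2], [-15, 54, 2], [-24, 70, 2], [-35, 86, 2], [-47, 100, 2], [-61, 112, 2], [-77, 123, 2], [-93, 133, 2], [-110, 140, 2], [-128, 145, 2], [-147, 149, 2]], fingers=[1, 1, 1, 1, 1, 1, 1, 1, 1, 1, 1, 1])

```text
time_s: 5.27
eef_pos: [0.4646, 0.3224, 0.1129]
tcp_rot: [[-0.001, -0.994, 0.114], [-0.001, 0.114, 0.994], [-1.0, 0.0, -0.001]]
contact_force: [0.0, -9.8, -8.1]
grip_width: 0.15
```

Call:
drive_tool(rot=[[0, 0, 0], [0, 0, 0], [0, 0, 0], [0, 0, 0]], linear=[[0, 0, 0], [0, 0, 0], [0, 0, 0], [0, 0, 0]], fingers=[1, -0.4, -0.4, -0.4])

```text
time_s: 5.6
eef_pos: [0.4667, 0.3224, 0.1137]
tcp_rot: [[0.001, -0.993, 0.121], [0.001, 0.121, 0.993], [-1.0, -0.001, 0.001]]
contact_force: [0.9, -0.4, 0.7]
grip_width: 0.573
```

Call:
drive_tool(rot=[[0, 0, 0], [0, 0, 0], [0, 0, -7], [0, 0, -14], [0, 0, -21], [0, 0, -28], [0, 0, -35], [0, 0, -42], [0, 0, -49], [0, 0, -56], [0, 0, -63], [0, 0, -70]], linear=[[0, 0, 40], [0, 0, 80], [0, -5, 120], [0, -20, 155], [5, -50, 175], [10, -90, 185], [15, -130, 190], [15, -170, 190], [15, -210, 190], [15, -250, 190], [15, -290, 190], [15, -330, 190]], fingers=[-0.4, -0.4, -1, -1, -1, -1, -1, -1, -1, -1, -1, -1])

```text
time_s: 6.6
eef_pos: [0.4808, -0.0101, 0.3038]
tcp_rot: [[0.001, -0.22, 0.976], [-0.0, 0.976, 0.22], [-1.0, -0.0, 0.001]]
contact_force: [1.4, -0.8, 0.4]
grip_width: 1.004
```

Call:
drive_tool(rot=[[0, 0, -5], [0, 0, -10], [0, 0, -13], [0, 0, -13], [0, 0, -13], [0, 0, -13], [0, 0, -13], [0, 0, -13]], linear=[[3, -40, 0], [6, -80, 0], [9, -120, 0], [12, -160, 0], [15, -200, 0], [18, -235, 0], [18, -240, 0], [18, -240, 0]], fingers=[-1, -1, -1, -1, -1, -1, -1, -1])

```text
time_s: 7.27
eef_pos: [0.4986, -0.2504, 0.3031]
tcp_rot: [[0.0, 0.002, 1.0], [-0.0, 1.0, -0.002], [-1.0, -0.0, 0.0]]
contact_force: [-0.3, 0.4, -0.5]
grip_width: 0.997
```

Run:
```python
from h import *
np.set_printoptions(precision=4,suppress=True)
s=ctrl.sense();print(s['eef_pos'],s['tcp_rot'],s['time_s'],s['qvel'])
K,T=cam2world('wrist')
im,d=ctrl.camera('wrist');save('w3.png',im);P=cloud('wrist',d);np.savez('w3',im=im,d=d,P=P,T=T)
for q in ['stand','carrier_wide','carrier_narrow']:
    r=ctrl.place_of('wrist',q); print(q,[(np.round(x['xyz'],4).tolist(),round(x['conf'],2)) for x in r[:5]])
im2,_=ctrl.camera('side');save('s3.png',im2)
r=P[(abs(P[...,0]-.547)<.11)&(abs(P[...,1]+.26)<.1)]
h,_=np.histogram(r[:,2],bins=np.arange(-.01,.15,.005));print(h)
m=r[(r[:,2]>.006)&(r[:,2]<.05)];print(cv2.minAreaRect(m[:,:2].astype(np.float32)))
for a,b in((.49,.545),(.545,.61)):
  for lo,hi in ((.084,.1),(.12,.14)):
    k=r[(r[:,0]>a)&(r[:,0]<b)&(r[:,2]>lo)&(r[:,2]<hi)];
    if len(k)>5:print(a,lo,len(k),k.mean(0),np.polyfit(k[:,1],k[:,0],1),cv2.minAreaRect(k[:,:2].astype(np.float32)), k.min(0),k.max(0))
```

```text
[ 0.4986 -0.2504  0.3031] [[ 0.0002  0.002   1.    ]
 [-0.0004  1.     -0.002 ]
 [-1.     -0.0004  0.0002]] 7.2667 [ 3.1575 -1.4655  2.2793  0.568   0.047   1.479 ]
stand [([0.5516, -0.2598, 0.0023], 0.94)]
carrier_wide [([0.518, -0.2597, 0.013], 0.68)]
carrier_narrow [([0.6983, -0.2576, 0.0004], 0.79), ([0.5739, -0.2595, 0.0139], 0.76), ([0.5777, -0.1042, -0.0006], 0.64)]
[   0 5614 8204   97 3240  220  368  262  298  780 1127  201  221  211
  203  231  215  127  266  256  677   89   94   95   95  108  105  227
  236    0    0]
((0.570274293422699, -0.2594299018383026), (0.1362694948911667, 0.16788919270038605), 84.21533966064453)
0.49 0.084 477 [ 0.5137 -0.2538  0.0913] [0.0987 0.5387] ((0.5147295594215393, -0.2537868022918701), (0.09976266324520111, 0.005539132747799158), 84.34293365478516) [ 0.5074 -0.3034  0.084 ] [ 0.5222 -0.2039  0.1   ]
0.49 0.12 358 [ 0.5141 -0.2536  0.1285] [0.098 0.539] ((0.5148731470108032, -0.25373926758766174), (0.04374478757381439, 0.005897948518395424), 84.41832733154297) [ 0.5102 -0.2753  0.1201] [ 0.5196 -0.2319  0.1321]
0.545 0.084 597 [ 0.5733 -0.2599  0.0909] [0.1003 0.5994] ((0.5743889212608337, -0.2597801089286804), (0.09985417872667313, 0.006140132434666157), 84.2130126953125) [ 0.5669 -0.3093  0.084 ] [ 0.582  -0.2099  0.0998]
0.545 0.12 210 [ 0.5735 -0.2599  0.1278] [0.087  0.5961] ((0.574429988861084, -0.2599373757839203), (0.023512650281190872, 0.006181776057928801), 85.15525817871094) [ 0.5704 -0.2716  0.12  ] [ 0.578  -0.2484  0.132 ]
```

View pics/w3.png

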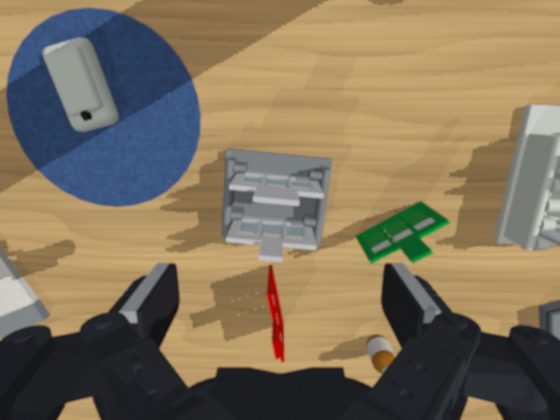

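View pics/s3.png

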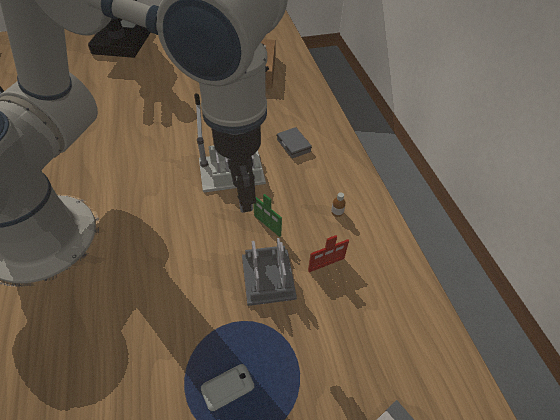

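Call:
drive_tool(rot=[[0, 0, -3], [0, 0, -5.6], [0, 0, -5.6], [0, 0, -5.6], [0, 0, -5.6], [0, 0, -5.6], [0, 0, -5.6], [0, 0, -5.6]], linear=[[8, -2, -20], [16, -3, -50], [16, -3, -90], [16, -3, -125], [16, -3, -155], [16, -3, -180], [16, -3, -190], [16, -3, -190]], fingers=[-1, -1, -1, -1, -1, -1, -1, -1])

```text
time_s: 8.18
eef_pos: [0.5138, -0.2493, 0.1116]
tcp_rot: [[-0.003, 0.094, 0.996], [0.002, 0.996, -0.094], [-1.0, 0.002, -0.003]]
contact_force: [-0.2, 0.2, -0.6]
grip_width: 1.0
```

Run:
```python
from h import *
np.set_printoptions(precision=4,suppress=True)
s=ctrl.sense();print(s['eef_pos'],s['time_s'],s['qvel'])
im,d=ctrl.camera('wrist');save('w4.png',im)
```

```text
[ 0.5138 -0.2493  0.1116] 8.1833 [-0.213  -2.8912 -2.6867 -0.0267  2.9636 -0.0181]
```

View pics/w4.png

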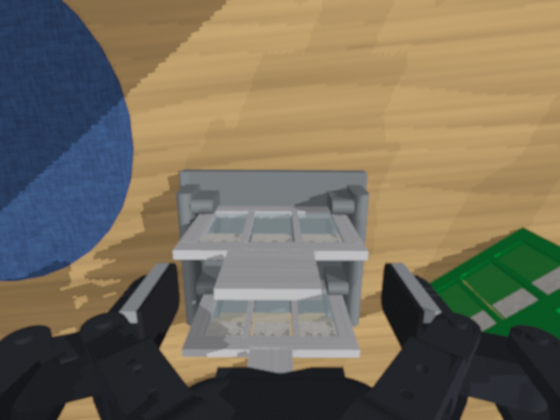

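Call:
drive_tool(rot=[[0, 0, 0], [0, 0, 0], [0, 0, 0], [0, 0, 0], [0, 0, 0], [0, 0, 0], [0, 0, 0], [0, 0, 0]], linear=[[0, -4, -4], [0, -4, -9], [0, -4, -11], [0, -4, -11], [0, -4, -11], [0, -4, -11], [0, -4, -11], [0, -4, -11]], fingers=[-1, -1, -1, 1, 1, 1, 1, 1], force=40)

```text
time_s: 8.9
eef_pos: [0.5149, -0.2547, 0.1028]
tcp_rot: [[0.001, 0.095, 0.995], [-0.0, 0.995, -0.095], [-1.0, -0.0, 0.001]]
contact_force: [0.1, 2.6, 4.3]
grip_width: 0.505
```

Run:
```python
from h import *
np.set_printoptions(precision=4,suppress=True)
s=ctrl.sense();print(s['eef_pos'],s['time_s'],s['grip_width'],s['contact_force'])
im,d=ctrl.camera('wrist');save('w5.png',im)
```

```text
[ 0.5149 -0.2547  0.1028] 8.9 0.5050833394417147 [0.0806 2.5506 4.3207]
```

View pics/w5.png

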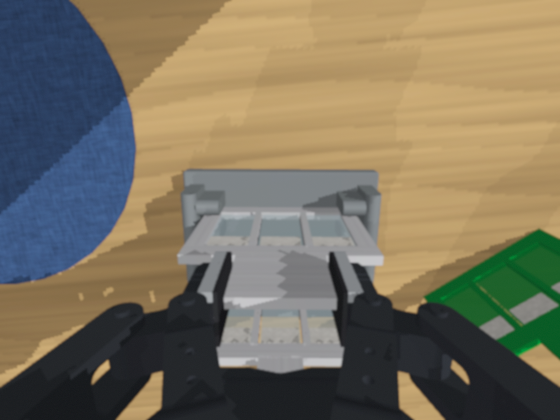

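Call:
drive_tool(rot=[[0, 0, 0], [0, 0, 0], [0, 0, 0], [0, 0, 0], [0, 0, 0], [0, 0, 0.5], [0, 0, 1], [0, 0, 2], [0, 0, 3], [0, 0, 3], [0, 0, 3], [0, 0, 3]], linear=[[0, 0, 15], [0, 0, 40], [0, 0, 70], [0, 0, 100], [0, 0, 130], [0, 15, 148], [2, 40, 150], [4, 70, 150], [6, 105, 150], [8, 140, 150], [10, 175, 150], [12, 210, 150]], fingers=[1, 1, 1, 1, 1, 1, 1, 1, 1, 1, 1, 1])

```text
time_s: 9.95
eef_pos: [0.5263, -0.043, 0.2523]
tcp_rot: [[-0.0, 0.043, 0.999], [-0.0, 0.999, -0.043], [-1.0, -0.0, -0.0]]
contact_force: [0.8, -0.5, -1.1]
grip_width: 0.506
```

Call:
drive_tool(rot=[[0, 0, 0], [0, 0, 0], [0, 0, 0], [0, 0, 0], [0, 0, 0], [0, 0, 0], [0, 0, 0], [0, 0, 0], [0, 0, 0]], linear=[[1, 35, 0], [2, 70, 0], [3, 105, 0], [4, 135, 0], [4, 153, 0], [4, 161, 0], [4, 161, 0], [4, 161, 0], [4, 161, 0]], fingers=[1, 1, 1, 1, 1, 1, 1, 1, 1])

```text
time_s: 10.7
eef_pos: [0.5307, 0.1153, 0.2522]
tcp_rot: [[-0.0, 0.044, 0.999], [-0.0, 0.999, -0.044], [-1.0, -0.0, -0.0]]
contact_force: [1.4, 0.2, -2.1]
grip_width: 0.498
```

Run:
```python
from h import *
np.set_printoptions(precision=4,suppress=True)
s=ctrl.sense();print(s['eef_pos'],s['tcp_rot'],s['time_s'],s['grip_width'],s['contact_force'],s['qvel'])
im,d=ctrl.camera('wrist');P=cloud('wrist',d);np.savez('w6',im=im,d=d,P=P);save('w6.png',im)
im2,d2=ctrl.camera('side');save('s6.png',cv2.resize(im2[60:220,150:350],None,fx=3.5,fy=3.5))
```

```text
[0.5307 0.1153 0.2522] [[-0.0002  0.0436  0.999 ]
 [-0.0003  0.999  -0.0436]
 [-1.     -0.0003 -0.0001]] 10.7 0.49840453509032573 [ 1.365   0.1951 -2.0616] [-0.482  -0.0983  0.0032  0.0515  0.1013  0.2139]
```

View pics/w6.png

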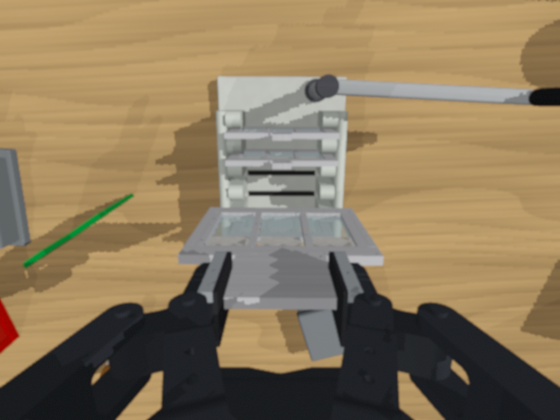

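View pics/s6.png

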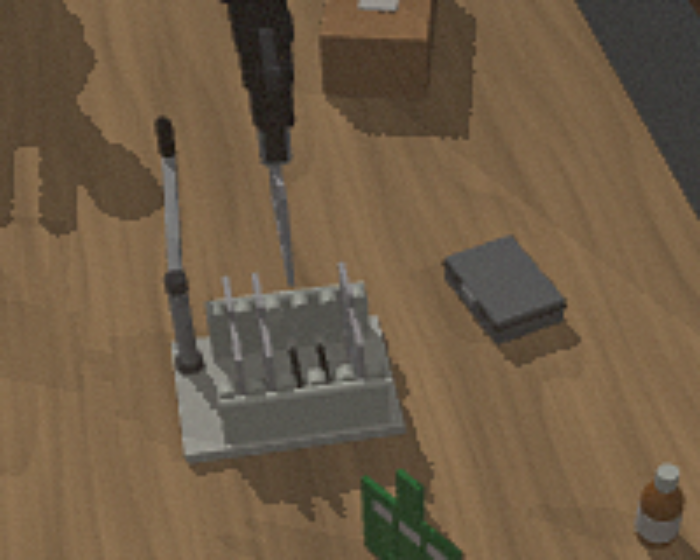

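Run:
```python
from h import *
np.set_printoptions(precision=4,suppress=True)
z=np.load('w6.npz');P=z['P'];im=z['im']
g=im.max(2)
y,x=np.mgrid[0:420,0:560]
for a,b in((166,178),(187,198)):
    m=(g<60)&(y>=a)&(y<b)&(x>245)&(x<318)
    q=P[m];q=q[np.isfinite(q).all(1)&(q[:,2]>-.01)&(q[:,2]<.03)];p=np.polyfit(q[:,1],q[:,0],1);print(m.sum(),q.mean(0),p,np.polyval(p,.1163),q[:,1].min(),q[:,1].max())
r=P[(P[...,0]>.40)&(P[...,0]<.63)&(P[...,1]>.03)&(P[...,1]<.2)]
for a,b in((.470,.497),(.497,.52)):
    m=r[(r[:,2]>.084)&(r[:,2]<.095)];k=m[(m[:,0]>a)&(m[:,0]<b)];p=np.polyfit(k[:,1],k[:,0],1);print('nb',len(k),p,np.polyval(p,.1163),k[:,1].min(),k[:,1].max())
# teeth/walls y extent
m=r[(r[:,2]>.045)&(r[:,2]<.066)];print('walls',m[:,1].min(),m[:,1].max(), cv2.minAreaRect(m[:,:2].astype(np.float32)))
m=r[(r[:,2]>.006)&(r[:,2]<.07)&(r[:,0]<.52)];print(cv2.minAreaRect(m[:,:2].astype(np.float32)))
# held plate
u=P[(P[...,2]>.15)&(P[...,2]<.30)&(abs(P[...,0]-.53)<.05)&(abs(P[...,1]-.115)<.06)]
for lo in np.arange(.155,.29,.01):
    k=u[(u[:,2]>lo)&(u[:,2]<lo+.01)]
    if len(k)>20:print(round(lo,3),len(k),np.median(k[:,0]),np.percentile(k[:,0],[5,95]),k[:,1].min(),k[:,1].max(),k[:,1].mean())
```

```text
237 [0.5332 0.1139 0.013 ] [0.0525 0.5272] 0.533284625295432 0.07926749030309783 0.1513983766594972
176 [0.5572 0.1163 0.013 ] [0.0387 0.5527] 0.5571639863781642 0.0785937319421536 0.15085912659147158
nb 644 [0.0506 0.4786] 0.4844748896274987 0.06769897513671362 0.16720129133581013
nb 692 [0.0439 0.5031] 0.508226137873428 0.06627081724797282 0.16583009254248277
walls 0.05169650593411079 0.18089582982025784 ((0.5100016593933105, 0.11592985689640045), (0.12594819068908691, 0.1405039280653), 87.2208023071289)
((0.4750901162624359, 0.11821737885475159), (0.13577622175216675, 0.09171056002378464), 89.1310043334961)
0.155 205 0.528764615372143 [0.5265 0.5308] 0.06515868141144965 0.16409861959959537 0.11395845340147431
0.165 910 0.5290362308098553 [0.5264 0.5315] 0.0645510578256708 0.16417640910026624 0.11402331560038584
0.175 735 0.5301459510958815 [0.5264 0.5321] 0.06454342697746016 0.16419339600663788 0.11419677166089193
0.185 842 0.5301851008439582 [0.5265 0.5321] 0.0645056037482381 0.1643194999416262 0.11419333572398115
0.195 950 0.5302523162485033 [0.5264 0.5322] 0.06442961432123975 0
[... 281 characters left out ...]
5264 0.5313] 0.06440991049059747 0.1643664972148449 0.1142136356579251
0.235 1872 0.5290794981594279 [0.5266 0.5338] 0.06425548718890432 0.16439697725016555 0.11411306885244246
0.245 920 0.5287077464737886 [0.5277 0.5298] 0.09223696896032829 0.13622112195270386 0.11427670503506604
0.255 1491 0.5283249250056135 [0.5183 0.5298] 0.08010595693251513 0.14851429969434254 0.11433113057552706
0.265 2194 0.5280768162192082 [0.5181 0.5298] 0.07931790710274514 0.149646000054107 0.11445392668764294
0.275 3263 0.5290470838703379 [0.5183 0.5341] 0.0792613509128441 0.14971505569157045 0.11420685531734504
0.285 1668 0.5239429800395209 [0.5178 0.5389] 0.07970144491161968 0.149322124247578 0.11435439489055955
```

Call:
drive_tool(rot=[[0, 0, 0], [0, 0, 0], [0, 0, 0], [0, 0, 0], [0, 0, 0], [0, 0, 0], [0, 0, 0]], linear=[[2, 1, -10], [2, 1, -30], [2, 1, -50], [2, 1, -68], [2, 1, -76], [2, 1, -78], [2, 1, -78]], fingers=[1, 1, 1, 1, 1, 1, 1])

```text
time_s: 11.38
eef_pos: [0.5326, 0.1171, 0.1739]
tcp_rot: [[-0.001, 0.043, 0.999], [-0.0, 0.999, -0.043], [-1.0, -0.0, -0.001]]
contact_force: [-0.3, -0.5, -1.8]
grip_width: 0.505
```

Run:
```python
from h import *
np.set_printoptions(precision=4,suppress=True)
s=ctrl.sense();print(s['eef_pos'],s['time_s'],s['grip_width'],s['contact_force'])
im,d=ctrl.camera('wrist')
im2,d2=ctrl.camera('side');save('s7.png',np.hstack([cv2.resize(im2[100:200,180:280],(400,400)),cv2.resize(im[100:320,160:400],(400,400))]))
```

```text
[0.5326 0.1171 0.1739] 11.3833 0.5050024281873289 [-0.3279 -0.5336 -1.8028]
```

View pics/s7.png

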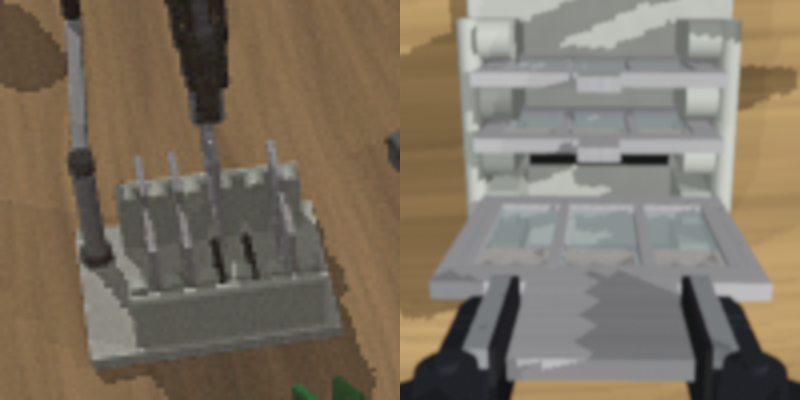

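Call:
drive_tool(rot=[[0, 0, 0], [0, 0, 0], [0, 0, 0], [0, 0, 0], [0, 0, 0], [0, 0, 0], [0, 0, 0], [0, 0, 0]], linear=[[0, 0, -8], [0, 0, -16], [0, 0, -25], [0, 0, -34], [0, 0, -43], [0, 0, -52], [0, 0, -60], [0, 0, -62]], fingers=[1, 1, 1, 1, 1, 1, 1, 1])

```text
time_s: 12.15
eef_pos: [0.5319, 0.1173, 0.1106]
tcp_rot: [[-0.002, 0.043, 0.999], [-0.0, 0.999, -0.043], [-1.0, -0.0, -0.002]]
contact_force: [-0.4, 0.2, -1.6]
grip_width: 0.503
```

Call:
drive_tool(rot=[[0, 0, 0], [0, 0, 0], [0, 0, 0], [0, 0, 0], [0, 0, 0]], linear=[[0, 0, -2], [0, 0, -4], [0, 0, -6], [0, 0, -8], [0, 0, -8]], fingers=[1, 1, 1, 1, 1])

```text
time_s: 12.57
eef_pos: [0.5327, 0.1173, 0.1042]
tcp_rot: [[0.0, 0.043, 0.999], [-0.0, 0.999, -0.043], [-1.0, -0.0, 0.0]]
contact_force: [0.0, 1.1, -1.8]
grip_width: 0.505
```

No contact yet; 1–2 mm to go.

Call:
drive_tool(rot=[[0, 0, 0], [0, 0, 0], [0, 0, 0], [0, 0, 0]], linear=[[0, 0, -0.7], [0, 0, -1.4], [0, 0, -2], [0, 0, -2]], fingers=[1, 1, 1, 1])

```text
time_s: 12.9
eef_pos: [0.5332, 0.1175, 0.1027]
tcp_rot: [[0.001, 0.043, 0.999], [0.0, 0.999, -0.043], [-1.0, 0.0, 0.001]]
contact_force: [-0.6, 0.6, 4.5]
grip_width: 0.501
```

Call:
drive_tool(rot=[[0, 0, 0], [0, 0, 0], [0, 0, 0], [0, 0, 0], [0, 0, 0], [0, 0, 0], [0, 0, 0], [0, 0, 0], [0, 0, 0]], linear=[[0, 0, 0], [0, 0, 0], [0, 0, 0], [0, 0, 10], [0, 0, 30], [0, 0, 60], [0, 0, 90], [0, 0, 110], [0, 0, 110]], fingers=[-0.5, -0.6, -0.7, -0.7, -0.7, -0.8, -0.8, -0.8, -0.8])

```text
time_s: 13.65
eef_pos: [0.5346, 0.1176, 0.2171]
tcp_rot: [[0.007, 0.043, 0.999], [0.001, 0.999, -0.043], [-1.0, 0.001, 0.007]]
contact_force: [-0.0, 0.4, 0.6]
grip_width: 0.898
```

Run:
```python
from h import *
np.set_printoptions(precision=4,suppress=True)
s=ctrl.sense();print(s['eef_pos'],s['time_s'],s['grip_width'],s['contact_force'],s['qvel'])
im,d=ctrl.camera('wrist');P=cloud('wrist',d)
im2,d2=ctrl.camera('side');save('s8.png',np.hstack([cv2.resize(im2[100:200,180:280],(400,400)),cv2.resize(im[100:420,120:440],(400,400))]))
m=P[(P[...,2]>.11)&(P[...,2]<.15)&(abs(P[...,0]-.533)<.012)&(abs(P[...,1]-.1165)<.024)];print(len(m),m.mean(0),m.max(0),m.min(0))
```

```text
[0.5346 0.1176 0.2171] 13.65 0.8984286480908635 [-0.0012  0.3937  0.6481] [-0.0767  2.7917  3.5811 -0.1424 -4.826   0.0078]
853 [0.5311 0.117  0.1238] [0.5357 0.1386 0.1303] [0.5285 0.0947 0.11  ]
```

View pics/s8.png

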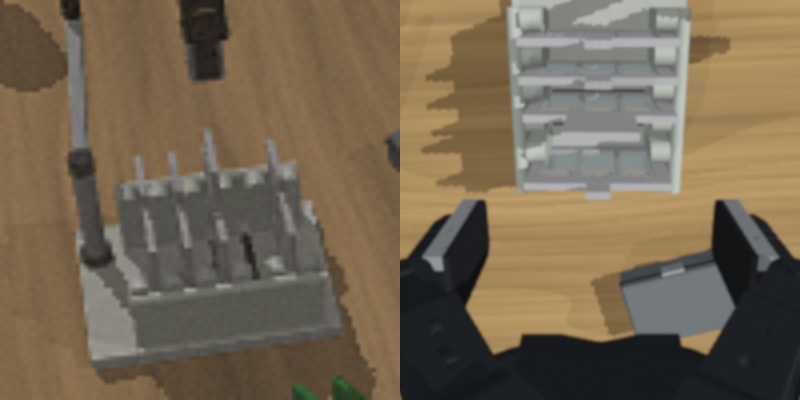

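Call:
drive_tool(rot=[[0, 0, 0], [0, 0, -1], [0, 0, -2], [0, 0, -3.2], [0, 0, -3.2], [0, 0, -3.2], [0, 0, -3.2], [0, 0, -3.2], [0, 0, -3.2], [0, 0, -3.2], [0, 0, -3.2], [0, 0, -3.2]], linear=[[1, -15, 20], [5, -45, 25], [10, -80, 25], [15, -120, 25], [20, -160, 25], [25, -200, 25], [30, -240, 25], [35, -280, 25], [40, -320, 20], [40, -355, 10], [40, -375, -15], [40, -377, -45]], fingers=[-0.8, -0.6, -0.5, -0.5, -0.5, -0.5, -0.5, -0.5, -0.5, -0.5, -0.5, -0.5])

```text
time_s: 14.75
eef_pos: [0.5728, -0.2641, 0.1666]
tcp_rot: [[0.002, 0.102, 0.995], [-0.002, 0.995, -0.102], [-1.0, -0.002, 0.002]]
contact_force: [0.1, -0.5, -0.3]
grip_width: 0.748
```

Call:
drive_tool(rot=[[0, 0, 0], [0, 0, 0], [0, 0, 0], [0, 0, 0]], linear=[[0, 0, -30], [0, 0, -38], [0, 0, -38], [0, 0, -38]], fingers=[-0.5, -0.5, -0.5, -0.5])

```text
time_s: 15.08
eef_pos: [0.5727, -0.2594, 0.1296]
tcp_rot: [[-0.001, 0.098, 0.995], [0.0, 0.995, -0.098], [-1.0, 0.0, -0.001]]
contact_force: [0.1, -0.1, -0.1]
grip_width: 0.748
```

Run:
```python
from h import *
np.set_printoptions(precision=4,suppress=True)
s=ctrl.sense();print(s['eef_pos'],s['time_s'],s['grip_width'],s['qvel'])
im,d=ctrl.camera('wrist');save('w9.png',im)
```

```text
[ 0.5727 -0.2594  0.1296] 15.0833 0.7482342127573504 [ 0.2161 -1.6647 -1.2526  0.0416  0.191   0.0451]
```

View pics/w9.png

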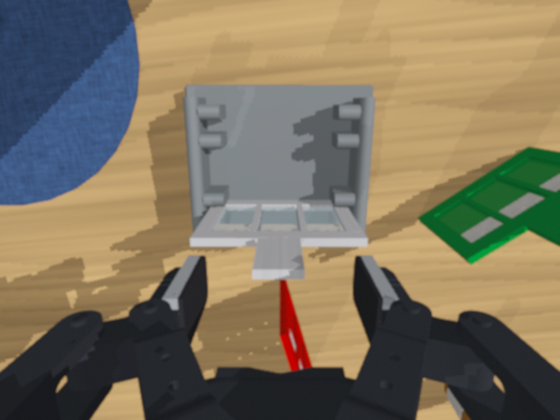

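Call:
drive_tool(rot=[[0, 0, 0], [0, 0, 0], [0, 0, 0], [0, 0, 0], [0, 0, 0], [0, 0, 0], [0, 0, 0], [0, 0, 0], [0, 0, 0]], linear=[[2, 0, -12], [2, 0, -22], [2, 0, -27], [2, 0, -27], [2, 0, -27], [2, 0, -27], [2, 0, -27], [2, 0, -27], [2, 0, -27]], fingers=[-0.5, -0.5, -0.5, -0.5, 1, 1, 1, 1, 1], force=40)

```text
time_s: 15.88
eef_pos: [0.5749, -0.2598, 0.1027]
tcp_rot: [[0.001, 0.099, 0.995], [-0.0, 0.995, -0.099], [-1.0, -0.0, 0.001]]
contact_force: [0.5, -0.9, 2.1]
grip_width: 0.269
```

Run:
```python
from h import *
np.set_printoptions(precision=4,suppress=True)
s=ctrl.sense();print(s['eef_pos'],s['time_s'],s['grip_width'],s['contact_force'])
im,d=ctrl.camera('wrist');save('w10.png',im)
```

```text
[ 0.5749 -0.2598  0.1027] 15.8833 0.26862560227525834 [ 0.4653 -0.8546  2.0546]
```

View pics/w10.png

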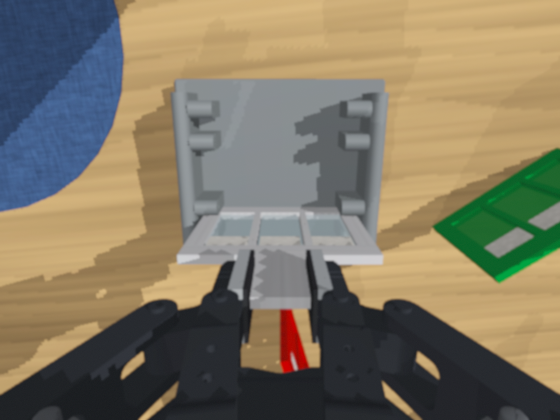

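Call:
drive_tool(rot=[[0, 0, 0], [0, 0, 0], [0, 0, 0], [0, 0, 0], [0, 0, 0], [0, 0, 0.5], [0, 0, 1], [0, 0, 2], [0, 0, 3.2], [0, 0, 3.2], [0, 0, 3.2], [0, 0, 3.2]], linear=[[0, 0, 15], [0, 0, 40], [0, 0, 70], [0, 0, 100], [0, 0, 130], [0, 15, 148], [-2, 40, 150], [-4, 70, 150], [-6, 105, 150], [-8, 140, 150], [-10, 175, 150], [-12, 210, 150]], fingers=[1, 1, 1, 1, 1, 1, 1, 1, 1, 1, 1, 1])

```text
time_s: 16.93
eef_pos: [0.5621, -0.0481, 0.2523]
tcp_rot: [[-0.0, 0.043, 0.999], [0.0, 0.999, -0.043], [-1.0, 0.0, -0.0]]
contact_force: [2.0, -0.3, -0.6]
grip_width: 0.272
```

Call:
drive_tool(rot=[[0, 0, 0], [0, 0, 0], [0, 0, 0], [0, 0, 0], [0, 0, 0], [0, 0, 0], [0, 0, 0], [0, 0, 0], [0, 0, 0]], linear=[[-1, 35, 0], [-2, 70, 0], [-3, 105, 0], [-5, 135, 0], [-6, 155, 0], [-6, 164, 0], [-6, 166, 0], [-6, 166, 0], [-6, 166, 0]], fingers=[1, 1, 1, 1, 1, 1, 1, 1, 1])

```text
time_s: 17.68
eef_pos: [0.5568, 0.1153, 0.2522]
tcp_rot: [[-0.0, 0.043, 0.999], [-0.0, 0.999, -0.043], [-1.0, -0.0, -0.0]]
contact_force: [0.3, -0.8, -1.2]
grip_width: 0.264
```

Run:
```python
from h import *
np.set_printoptions(precision=4,suppress=True)
s=ctrl.sense();print(s['eef_pos'],s['tcp_rot'],s['time_s'],s['grip_width'],s['contact_force'],s['qvel'])
im,d=ctrl.camera('wrist');P=cloud('wrist',d);save('w11.png',im)
r=P[(P[...,0]>.40)&(P[...,0]<.63)&(P[...,1]>.03)&(P[...,1]<.2)]
m=r[(r[:,2]>.115)&(r[:,2]<.135)];print('wide tab',len(m),m.mean(0),np.percentile(m,[5,95],axis=0))
for a,b in((.470,.497),(.497,.52),(.52,.545)):
    m=r[(r[:,2]>.084)&(r[:,2]<.095)];k=m[(m[:,0]>a)&(m[:,0]<b)];p=np.polyfit(k[:,1],k[:,0],1);print('nb',len(k),p,np.polyval(p,.1163),k[:,1].min(),k[:,1].max())
u=P[(P[...,2]>.15)&(P[...,2]<.30)&(abs(P[...,0]-.557)<.05)&(abs(P[...,1]-.115)<.06)]
for lo in np.arange(.155,.26,.01):
    k=u[(u[:,2]>lo)&(u[:,2]<lo+.01)]
    if len(k)>20:print(round(lo,3),len(k),np.median(k[:,0]),np.percentile(k[:,0],[5,95]),k[:,1].min(),k[:,1].max(),k[:,1].mean())
```

```text
[0.5568 0.1153 0.2522] [[-0.0001  0.0435  0.9991]
 [-0.0003  0.9991 -0.0435]
 [-1.     -0.0004 -0.0001]] 17.6833 0.26381010632709834 [ 0.3249 -0.7563 -1.2344] [-0.5432 -0.0973  0.1041 -0.0137  0.0135  0.1488]
wide tab 552 [0.5328 0.1165 0.1274] [[0.5304 0.0968 0.1161]
 [0.536  0.1363 0.1311]]
nb 591 [0.0439 0.4795] 0.4846019669529465 0.06759295177947305 0.1671782309938471
nb 633 [0.048  0.5028] 0.508427889749238 0.06602607130964333 0.16577460513459968
nb 519 [0.0543 0.5264] 0.5327322117359015 0.06657527878948782 0.16659048710502422
0.155 163 0.5544740321205884 [0.5523 0.5564] 0.06379978441076622 0.16370705465678287 0.11532332556043977
0.165 902 0.5548074259500015 [0.5525 0.557 ] 0.06398023784381435 0.16362461265803632 0.11409270209912444
0.175 750 0.5558826427097538 [0.5524 0.5578] 0.06396996398377855 0.16370529234546105 0.11361836202955004
0.185 843 0.5559440523035232 [0.5524 0.5578] 0.063899616923787 0.1638432934671038 0.11394048648481835
0.195 960 0.5559561203419403 [0.5524 0.5578] 0.06433131482131271 0.16387619647274113 0.11405810610701786
0.205 1054 0.5558950909626608 [0.5524 0.5578] 0.06405830383653136 0.16386775411455223 0.11362261906716407
0.215 1281 0.5557811294889166 [0.5524 0.5576] 0.06401701073596729 0.1640019655035473 0.11437273186291004
0.225 1110 0.5546984776616446 [0.5524 0.5569] 0.0639977683107523 0.164045581740113 0.1138132466452053
0.235 2106 0.5552601085417228 [0.5526 0.5599] 0.06383776509011861 0.16414437947576233 0.11376612658241887
0.245 507 0.5544454973542888 [0.5536 0.5552] 0.10267850330194774 0.12896188825320895 0.11431975980359174
0.255 1072 0.5539653115802555 [0.5446 0.5552] 0.0899148341001825 0.13927010841289592 0.11456190050339829
```

View pics/w11.png

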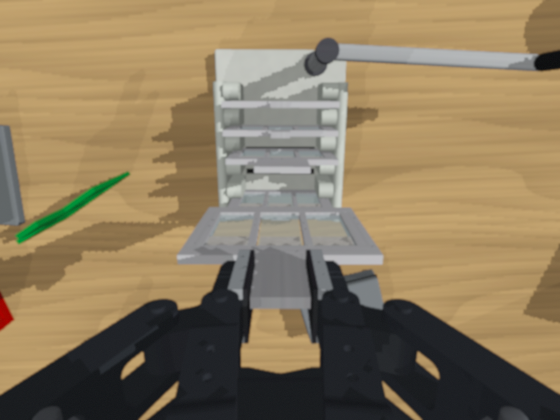

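Call:
drive_tool(rot=[[0, 0, 0], [0, 0, 0], [0, 0, 0], [0, 0, 0], [0, 0, 0], [0, 0, 0], [0, 0, 0]], linear=[[0.5, 1, -10], [0.5, 1, -30], [0.5, 1, -50], [0.5, 1, -68], [0.5, 1, -76], [0.5, 1, -78], [0.5, 1, -78]], fingers=[1, 1, 1, 1, 1, 1, 1])

```text
time_s: 18.32
eef_pos: [0.5571, 0.1169, 0.1739]
tcp_rot: [[-0.001, 0.043, 0.999], [-0.0, 0.999, -0.043], [-1.0, -0.0, -0.001]]
contact_force: [0.3, -0.4, -1.3]
grip_width: 0.268
```

Call:
drive_tool(rot=[[0, 0, 0], [0, 0, 0], [0, 0, 0], [0, 0, 0], [0, 0, 0], [0, 0, 0]], linear=[[0, 0, -8], [0, 0, -16], [0, 0, -24], [0, 0, -32], [0, 0, -34], [0, 0, -34]], fingers=[1, 1, 1, 1, 1, 1])

```text
time_s: 18.82
eef_pos: [0.5567, 0.1173, 0.1394]
tcp_rot: [[-0.001, 0.043, 0.999], [-0.0, 0.999, -0.043], [-1.0, -0.0, -0.001]]
contact_force: [-0.7, -0.9, -1.4]
grip_width: 0.266
```

Run:
```python
from h import *
np.set_printoptions(precision=4,suppress=True)
s=ctrl.sense();print(s['eef_pos'],s['time_s'],s['grip_width'],s['contact_force'])
im,d=ctrl.camera('wrist')
im2,d2=ctrl.camera('side');save('s12.png',np.hstack([cv2.resize(im2[100:200,180:280],(400,400)),cv2.resize(im[100:320,160:400],(400,400))]))
```

```text
[0.5567 0.1173 0.1394] 18.8167 0.2658649509161276 [-0.6679 -0.9166 -1.3983]
```

View pics/s12.png

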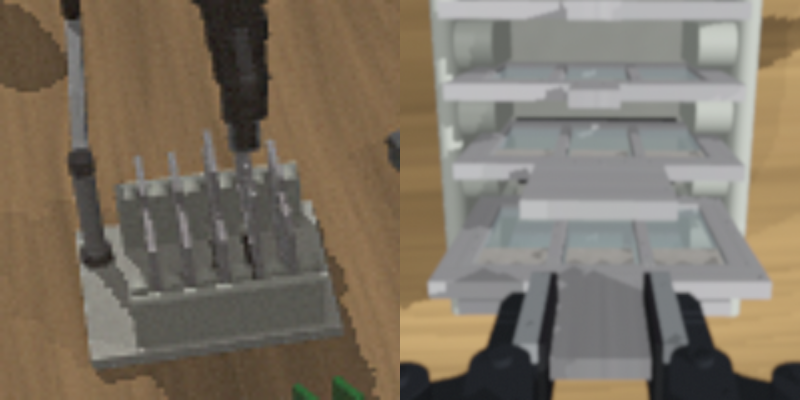

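Entering the slot well aligned, so I'll continue.

Call:
drive_tool(rot=[[0, 0, 0], [0, 0, 0], [0, 0, 0], [0, 0, 0], [0, 0, 0], [0, 0, 0]], linear=[[0, 0, -7], [0, 0, -14], [0, 0, -21], [0, 0, -28], [0, 0, -31], [0, 0, -31]], fingers=[1, 1, 1, 1, 1, 1])

```text
time_s: 19.42
eef_pos: [0.5566, 0.1173, 0.1082]
tcp_rot: [[-0.002, 0.043, 0.999], [-0.0, 0.999, -0.043], [-1.0, -0.0, -0.002]]
contact_force: [-0.5, -0.9, -1.8]
grip_width: 0.269
```

Call:
drive_tool(rot=[[0, 0, 0], [0, 0, 0], [0, 0, 0], [0, 0, 0], [0, 0, 0], [0, 0, 0]], linear=[[0, 0, -1.5], [0, 0, -3], [0, 0, -4.5], [0, 0, -6], [0, 0, -7], [0, 0, -7]], fingers=[1, 1, 1, 1, 1, 1])

```text
time_s: 19.92
eef_pos: [0.5576, 0.1172, 0.1026]
tcp_rot: [[0.001, 0.043, 0.999], [-0.0, 0.999, -0.043], [-1.0, -0.0, 0.001]]
contact_force: [-1.1, -2.0, 3.1]
grip_width: 0.269
```

Floor contact at the same height as before. I'll release and rise, then move on toward the knob.

Call:
drive_tool(rot=[[0, 0, 0], [0, 0, 0], [0, 0, 0], [0, 0, 0], [0, 0, 0], [0, 0, 0], [0, 0, 0], [0, 0, 0], [0, 0, 0], [0, 0, 0]], linear=[[0, 0, 0], [0, 0, 0], [0, 0, 0], [0, 0, 0], [0, 0, 10], [0, 0, 35], [0, 0, 70], [0, 0, 110], [0, 0, 135], [0, 0, 135]], fingers=[0, -0.2, -0.3, -0.3, -0.3, -0.3, -0.3, -0.3, -0.3, -0.3])

```text
time_s: 20.75
eef_pos: [0.5595, 0.1176, 0.2437]
tcp_rot: [[0.009, 0.043, 0.999], [0.001, 0.999, -0.043], [-1.0, 0.001, 0.009]]
contact_force: [-0.3, -0.2, -0.3]
grip_width: 0.649
```

Run:
```python
from h import *
np.set_printoptions(precision=4,suppress=True)
s=ctrl.sense();print(s['eef_pos'],s['tcp_rot'],s['qpos'],s['time_s'])
im,d=ctrl.camera('wrist');P=cloud('wrist',d)
im2,d2=ctrl.camera('side');save('s13.png',np.hstack([cv2.resize(im2[90:200,170:280],(400,400)),cv2.resize(im[20:340,120:440],(400,400))]))
m=P[(P[...,2]>.115)&(P[...,2]<.15)&(abs(P[...,0]-.557)<.01)&(abs(P[...,1]-.1165)<.024)];print(len(m),m.mean(0),m.max(0),m.min(0))
for c in ('wrist','side'):
  for q in('bar_knob','bar_pivot'):
    print(c,q,[(np.round(x['xyz'],4).tolist(),round(x['conf'],2)) for x in ctrl.place_of(c,q)[:3]])
m=P[(P[...,2]>.092)&(P[...,2]<.112)&(P[...,1]>.17)&(P[...,1]<.30)&(P[...,0]<.48)&(P[...,0]>.40)];p=np.polyfit(m[:,1],m[:,0],1);print('bar',len(m),p,np.polyval(p,[.156,.323]))
```

```text
[0.5595 0.1176 0.2437] [[ 0.0089  0.0428  0.999 ]
 [ 0.0009  0.9991 -0.0428]
 [-1.      0.0013  0.0088]] [  5.8907  23.0495  84.2376   0.0001  72.202  -81.6562] 20.75
331 [0.5552 0.1154 0.1251] [0.5592 0.1273 0.1295] [0.5529 0.1036 0.115 ]
wrist bar_knob []
wrist bar_pivot [([0.4477, 0.1543, 0.0966], 0.77)]
side bar_knob [([0.4634, 0.3222, 0.1199], 0.68)]
side bar_pivot [([0.4446, 0.1579, 0.0983], 0.96), ([0.5488, -0.2584, 0.0028], 0.28)]
bar 3122 [0.0928 0.4312] [0.4457 0.4612]
```

View pics/s13.png

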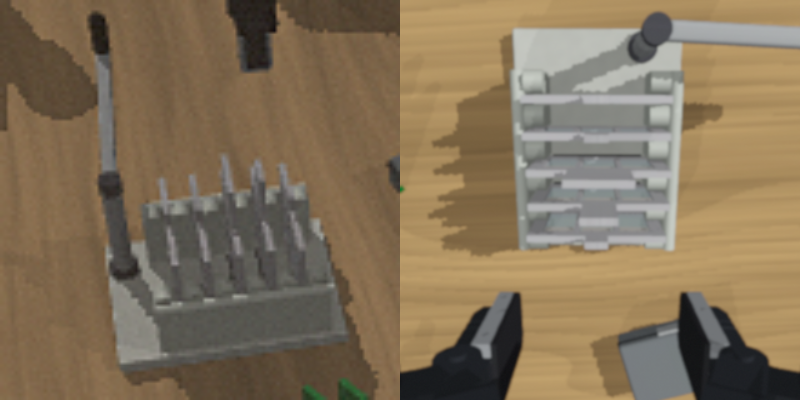

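Call:
drive_tool(rot=[[0, 0, 7], [0, 0, 14], [0, 0, 21], [0, 0, 28], [0, 0, 35], [0, 0, 42], [0, 0, 49], [0, 0, 56], [0, 0, 63], [0, 0, 70], [0, 0, 77], [0, 0, 84]], linear=[[-5, 10, 0], [-12, 25, 0], [-20, 45, 0], [-30, 65, 0], [-40, 85, 0], [-50, 105, 0], [-60, 125, 0], [-70, 145, 0], [-80, 165, 0], [-87, 185, 0], [-93, 200, 0], [-94, 205, 0]], fingers=[-0.3, -0.3, -0.3, -0.3, -0.3, -0.3, -0.3, -0.3, -0.3, -0.3, -0.3, -0.3])

```text
time_s: 22.05
eef_pos: [0.4617, 0.3241, 0.2363]
tcp_rot: [[-0.002, -0.99, 0.14], [-0.0, 0.14, 0.99], [-1.0, 0.002, -0.001]]
contact_force: [0.3, 0.2, -0.0]
grip_width: 0.649
```

Call:
drive_tool(rot=[[0, 0, 1], [0, 0, 1], [0, 0, 1], [0, 0, 1], [0, 0, 1]], linear=[[0, 0, -20], [0, 0, -45], [0, 0, -70], [0, 0, -75], [0, 0, -75]], fingers=[-0.3, -0.3, -0.3, -0.3, -0.3])

```text
time_s: 22.47
eef_pos: [0.462, 0.3217, 0.1604]
tcp_rot: [[-0.004, -0.992, 0.13], [-0.002, 0.13, 0.992], [-1.0, 0.004, -0.003]]
contact_force: [-0.3, 0.2, -0.1]
grip_width: 0.651
```

Run:
```python
from h import *
np.set_printoptions(precision=4,suppress=True)
s=ctrl.sense();print(s['eef_pos'],s['tcp_rot'],s['time_s'])
im,d=ctrl.camera('wrist');save('w14.png',im)
```

```text
[0.462  0.3217 0.1604] [[-0.0041 -0.9915  0.1298]
 [-0.0022  0.1299  0.9915]
 [-1.      0.0037 -0.0027]] 22.4667
```

View pics/w14.png

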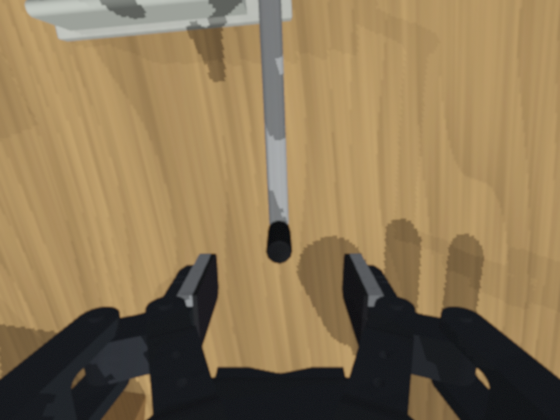

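Call:
drive_tool(rot=[[0, 0, 0], [0, 0, 0], [0, 0, 0], [0, 0, 0], [0, 0, 0], [0, 0, 0], [0, 0, 0], [0, 0, 0], [0, 0, 0]], linear=[[1, 0, -20], [1, 0, -38], [1, 0, -48], [1, 0, -48], [1, 0, -48], [1, 0, -48], [1, 0, -48], [1, 0, -48], [1, 0, -48]], fingers=[-0.3, -0.3, -0.3, -0.3, 1, 1, 1, 1, 1], force=25)

```text
time_s: 23.27
eef_pos: [0.4647, 0.3227, 0.1153]
tcp_rot: [[0.002, -0.992, 0.13], [0.001, 0.13, 0.992], [-1.0, -0.001, 0.001]]
contact_force: [-0.3, -0.1, 7.6]
grip_width: 0.153
```

Run:
```python
from h import *
s=ctrl.sense();e=s['eef_pos'];R=s['tcp_rot'];yaw=np.degrees(np.arctan2(R[1][2],R[0][2]));print(e,yaw,s['time_s'],s['grip_width'],s['contact_force'])
piv=np.array([.4455,.1562]);v=np.array(e[:2])-piv;th=np.degrees(np.arctan2(v[1],v[0]));r=168;print(np.hypot(*v),th)
end=-2.57
N=14
for n in range(1,N+1):
    t=th+(end-th)*n/N;print(n,round(t-th,1),np.round(r*np.array([np.cos(np.radians(t))-np.cos(np.radians(th)),np.sin(np.radians(t))-np.sin(np.radians(th))])))
```

```text
[0.46469624 0.32267092 0.11527931] 82.54213431202284 23.2667 0.15268075308588422 [-0.29809066 -0.057546    7.57917254]
0.16757405622812013 83.42211230515282
1 -6.1 [18. -3.]
2 -12.3 [35. -8.]
3 -18.4 [ 52. -15.]
4 -24.6 [ 68. -23.]
5 -30.7 [ 83. -33.]
6 -36.9 [ 96. -45.]
7 -43.0 [109. -58.]
8 -49.1 [120. -72.]
9 -55.3 [129. -88.]
10 -61.4 [ 137. -104.]
11 -67.6 [ 142. -121.]
12 -73.7 [ 146. -139.]
13 -79.8 [ 148. -156.]
14 -86.0 [ 149. -174.]
```

Call:
drive_tool(rot=[[0, 0, -6.1], [0, 0, -12.3], [0, 0, -18.4], [0, 0, -24.6], [0, 0, -30.7], [0, 0, -36.9], [0, 0, -43], [0, 0, -49.1], [0, 0, -55.3], [0, 0, -61.4], [0, 0, -67.6], [0, 0, -73.7]], linear=[[18, -3, 0], [35, -8, 0], [52, -15, 0], [68, -23, 0], [83, -33, 0], [96, -45, 0], [109, -58, 0], [120, -72, 0], [129, -88, 0], [137, -104, 0], [142, -121, 0], [146, -139, 0]], fingers=[1, 1, 1, 1, 1, 1, 1, 1, 1, 1, 1, 1])

```text
time_s: 24.27
eef_pos: [0.6123, 0.1831, 0.1155]
tcp_rot: [[0.004, -0.148, 0.989], [0.001, 0.989, 0.148], [-1.0, 0.0, 0.004]]
contact_force: [3.8, 1.5, 1.8]
grip_width: 0.151
```

Call:
drive_tool(rot=[[0, 0, -3], [0, 0, -6], [0, 0, -8], [0, 0, -10], [0, 0, -11], [0, 0, -11]], linear=[[1, -9, 0], [2, -17, 0], [3, -24, 0], [3, -29, 0], [3, -32, 0], [3, -32, 0]], fingers=[1, 1, 1, 1, 1, 1])

```text
time_s: 24.77
eef_pos: [0.6144, 0.1509, 0.1154]
tcp_rot: [[0.003, 0.039, 0.999], [0.0, 0.999, -0.039], [-1.0, 0.0, 0.003]]
contact_force: [3.7, 0.6, 5.6]
grip_width: 0.149
```

Run:
```python
from h import *
s=ctrl.sense();e=s['eef_pos'];print(e,s['time_s'],s['contact_force'],s['ft_torque'])
v=np.array(e[:2])-[.4455,.1562];print(np.hypot(*v),np.degrees(np.arctan2(v[1],v[0])))
```

```text
[0.61436039 0.15089656 0.11536718] 24.7667 [3.70957926 0.6110033  5.59298338] [ 0.02663829 -0.60380787 -0.13601132]
0.16894365041302728 -1.7989101103430951
```

Call:
drive_tool(rot=[[0, 0, 0], [0, 0, 0], [0, 0, 0], [0, 0, 0]], linear=[[0, -1, 0], [0, -2, 0], [0, -3, 0], [0, -3, 0]], fingers=[1, 1, 1, 1])

```text
time_s: 25.1
eef_pos: [0.6143, 0.1486, 0.1154]
tcp_rot: [[0.003, 0.038, 0.999], [0.001, 0.999, -0.038], [-1.0, 0.001, 0.003]]
contact_force: [3.1, 0.2, 6.1]
grip_width: 0.158
```

Call:
drive_tool(rot=[[0, 0, 0], [0, 0, 0], [0, 0, 0], [0, 0, 0]], linear=[[0, -1, 0], [0, -2, 0], [0, -3, 0], [0, -3, 0]], fingers=[1, 1, 1, 1])

```text
time_s: 25.43
eef_pos: [0.6144, 0.148, 0.1154]
tcp_rot: [[0.003, 0.037, 0.999], [0.004, 0.999, -0.037], [-1.0, 0.004, 0.003]]
contact_force: [3.8, 21.4, 3.2]
grip_width: 0.15
```

Call:
drive_tool(rot=[[0, 0, 0], [0, 0, 0], [0, 0, 0], [0, 0, 0], [0, 0, 0], [0, 0, 0], [0, 0, 0], [0, 0, 0], [0, 0, 0], [0, 0, 0]], linear=[[0, 0, 0], [0, 0, 0], [0, 2, 0], [0, 2, 0], [0, 2, 10], [0, 2, 40], [0, 2, 75], [-20, 2, 110], [-60, 2, 140], [-60, 2, 140]], fingers=[-0.3, -0.3, -0.3, -0.3, -0.3, -0.3, -0.3, -0.3, -0.3, -0.3])

```text
time_s: 26.27
eef_pos: [0.5511, 0.1475, 0.2593]
tcp_rot: [[0.004, 0.037, 0.999], [0.001, 0.999, -0.037], [-1.0, 0.001, 0.004]]
contact_force: [1.8, 1.0, 1.6]
grip_width: 0.654
```

Call:
drive_tool(rot=[[0, 0, 0], [0, 0, 0], [0, 0, 0], [0, 0, 0]], linear=[[-35, 0, 20], [-65, 0, 40], [-65, 0, 40], [-65, 0, 40]], fingers=[-0.3, -0.3, -0.3, -0.3])

```text
time_s: 26.6
eef_pos: [0.4876, 0.1474, 0.2961]
tcp_rot: [[0.003, 0.037, 0.999], [0.0, 0.999, -0.037], [-1.0, 0.0, 0.003]]
contact_force: [0.8, -0.5, -0.1]
grip_width: 0.649
```

Run:
```python
from h import *
np.set_printoptions(precision=4,suppress=True)
s=ctrl.sense();print(s['eef_pos'],s['time_s'],s['contact_force'])
im,d=ctrl.camera('wrist');P=cloud('wrist',d);im2,d2=ctrl.camera('side');im3,_=ctrl.camera('scene')
save('f1.png',np.hstack([cv2.resize(im2[90:200,170:280],(400,400)),cv2.resize(im[60:340,140:420],(400,400))]));save('f2.png',im3)
r=P[(P[...,0]>.40)&(P[...,0]<.65)&(P[...,1]>.03)&(P[...,1]<.2)]
m=r[(r[:,2]>.098)&(r[:,2]<.111)&(r[:,1]>.13)];k=m[(m[:,0]>.46)&(m[:,0]<.60)];p=np.polyfit(k[:,0],k[:,1],1);print('bar deg',np.degrees(np.arctan(p[0])),len(k))
for a,b in((.475,.495),(.5,.52),(.525,.545),(.547,.567),(.57,.592)):
  for lo,hi in((.085,.096),(.112,.14)):
    k=r[(r[:,0]>a)&(r[:,0]<b)&(r[:,2]>lo)&(r[:,2]<hi)&(r[:,1]<.142)]
    if len(k)>15:p=np.polyfit(k[:,1],k[:,0],1);print(a,lo,len(k),np.polyval(p,.1163),np.degrees(np.arctan(p[0])),k[:,2].max(),k[:,1].min(),k[:,1].max())
for c in('wrist','side','scene'):
  print(c,[(np.round(x['xyz'],4).tolist(),round(x['conf'],2)) for x in ctrl.place_of(c,'bar_knob')[:2]],[(q,[(np.round(x['xyz'],4).tolist(),round(x['conf'],2)) for x in ctrl.place_of(c,q)[:4]]) for q in('carrier_wide','carrier_narrow')])
```

```text
[0.4876 0.1474 0.2961] 26.6 [ 0.7828 -0.5352 -0.123 ]
bar deg -2.813089984219621 1547
0.475 0.085 368 0.4844553783708371 2.7699905728303644 0.09597169281452539 0.0674716733828636 0.1415953582919234
0.5 0.085 397 0.5082624925712746 2.1086543588845363 0.09596759447050801 0.06630373672205757 0.1416875791255731
0.525 0.085 327 0.5322684709804495 1.7039765243342186 0.09596533725438311 0.06644925563734039 0.14171701664159322
0.525 0.112 509 0.5329005891238594 2.552214805936323 0.13113233328192409 0.09481910388684697 0.1381858150730451
0.547 0.085 381 0.5565986769156622 1.788883581126669 0.09594152749994572 0.0653086642866533 0.14185100457369842
0.547 0.112 290 0.5567686088134864 3.3097024460275772 0.1309296439003358 0.10361701155927672 0.1273881605671595
0.57 0.085 312 0.5804301991987552 2.872380907493121 0.0959972955878261 0.07308455310539255 0.1419751629862325
wrist [([0.614, 0.1512, 0.1216], 0.88), ([0.5783, 0.112, 0.013], 0.52)] [('carrier_wide', [([0.5349, 0.1142, 0.0113], 0.72)]), ('carrier_narrow', [([0.5814, -0.101, -0.0017], 0.97), ([0.6959, -0.2562, -0.0001], 0.89)])]
side [([0.6159, 0.1502, 0.121], 0.9), ([0.4086, -0.4869, -0.003], 0.53)] [('carrier_wide', [([0.5324, 0.1217, 0.0135], 0.4)]), ('carrier_narrow', [([0.695, -0.2575, -0.0008], 0.93), ([0.5788, -0.1053, 0.0006], 0.8), ([0.5608, 0.1173, 0.0129], 0.7), ([0.7748, -0.1028, -0.0031], 0.66)])]
scene [([0.6142, 0.1494, 0.121], 0.92)] [('carrier_wide', [([0.5344, 0.1166, 0.0104], 0.85)]), ('carrier_narrow', [([0.5803, -0.1053, 0.0008], 0.98), ([0.5584, 0.1169, 0.0137], 0.86), ([0.6978, -0.2592, 0.0029], 0.8), ([0.406, -0.4864, 0.0008], 0.27)])]
```

View pics/f1.png

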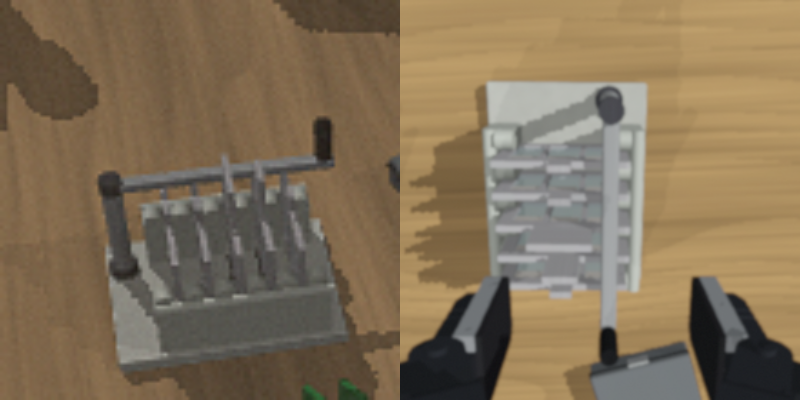

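View pics/f2.png

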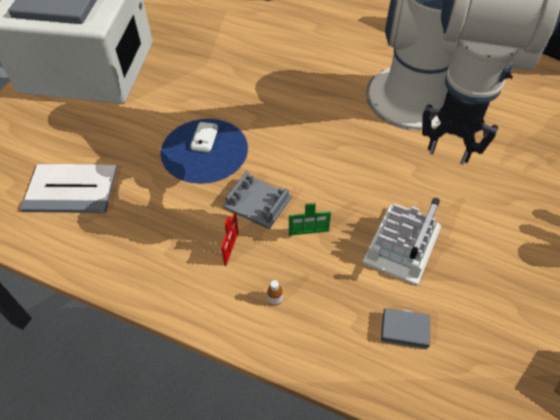

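```bash
python3 -c "
from station import ctrl
print(ctrl.finish_job())"
```

```text
the job is handed in; nothing more can be done
None
```

I loaded the magazine and handed the job in, with about 27 s of the 72 s allowed on the clock at the last check. `finish_job` reports no verdict.

- **Bar opened:** I pinched the knob and swung the bar to about 1.5 rad, clear of all slots.
- **Carriers:** The wide-grip carrier is in the nearer empty slot (x = 0) and the narrow-grip one in the farther (x = +24). Each was lowered until it touched the floor with 3–5 N at the expected height, then released.
- **Bar shut:** I swung it back until it met its stop (21 N), let go and backed off.

**Last checks:**
- The bar lies along the magazine to about 0.2°.
- Both grip tabs top out at 131 mm, against about 130 mm expected when fully home.
- The two carriers stand 24 mm apart, as the slots do.
- The three carriers already there still stand in their slots. The far one measured about 2 mm off its first reading, but in a different wrist view in which all of them shifted by about 1.5 mm.
- In the last picture the other things on the desk look undisturbed.

**Disagreement:** In the final wrist picture the network did not report the seated narrow carrier, but the scene and side cameras did. It also picked up the red and green look-alikes, which I left alone.

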